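# Hold the balcony lantern's bayonet cap at its test position

## Task

Fit the loose blue bayonet cap on the balcony lantern: pick it up, lower its two lugs through the two slots until its flange sits flat on the collar, then turn it clockwise (seen from above) against its spring to the yellow test mark, halfway to the lock. Never turn it on through the click, and leave the other things on the bench where they are. Finish while still gripping the cap and holding it seated at the yellow mark: do not let go.

Things in the scene. Friction and masses are not known exactly. Their poses are not given: they have to be found in the camera images.
- cap: Loose blue lantern cap, about 0.12 kg, standing upright on its stem. Origin: centre of the stem's underside, z up. Stem 32 mm diameter, z 0 to 22 mm; two brass lugs on it along +x and -x reach 24 mm from the axis, 8 mm wide (y), z 4 to 12 mm. Flange 68 mm diameter, z 22 to 28 mm, with white pointers at +x and -x above the lugs. Looks and fits the same after a half turn.
- cap_grip (a point): Centre of the cap's grip bar, on the cap's axis 43 mm above its origin. The bar stands on the flange along the cap's x axis: 42 mm long (x), 16 mm thick (y), 30 mm high (28 to 58 mm above the cap's origin).
- lantern: Fixed glass lantern 140 mm tall, base 116 mm wide; origin: centre of its underside, z up. On top a grey collar 96 mm diameter, 8 mm thick, with a 38 mm round hole and two 14 mm wide slots along +x and -x reaching 27 mm from the axis; free channel for the lugs beneath. The cap goes in with its x axis along the lantern's (either way round); home, its origin is 118 mm above the lantern's.
- mouth (a point): Centre of the lantern's mouth, on its axis at the collar's upper face. White marks on the collar's rim show the slots. In the lantern the cap turns only clockwise seen from above. After about 9 degrees its lugs meet a sprung ring (0.16 N m per rad) which swings it most of the way back when let go.
- test_mark (a point): One of the two opposite yellow test marks on the collar's rim, 41 mm from the axis, 45 degrees clockwise of the slots seen from above; the cap's white pointers point at them in the test position.
- lock_mark (a point): One of the two opposite red locked marks, 41 mm from the axis, 90 degrees clockwise of the slots. From about 56 degrees of turn two sprung pawls resist noticeably; at about 72 degrees the lugs pass them: the lock click.
- ring (a joint): Turn of the hidden sprung ring inside the lantern, rad, 0 at rest, grows clockwise seen from above, at most 1.43. It is pushed by the cap's lugs: about the cap's turn from the slots less 0.15 rad (cap at the yellow mark: about 0.64; click: about 1.1).
- spanner: Bystander: loose chrome spanner lying flat, 170 mm long, along its x axis.
- stud_finder: Bystander: loose yellow stud finder 145 x 66 x 26 mm, lying flat; origin at the centre of its underside.
- cup: Bystander: loose beige ceramic cup, 80 mm diameter, 85 mm tall; origin at the centre of its underside.
- tape: Bystander: loose orange tape measure, about 70 mm across, 36 mm tall; origin at its underside.
- screw_jar: Bystander: loose amber screw jar with steel cap, 64 mm diameter, 85 mm tall; origin at the centre of its underside.
Things that resemble listed ones, but are neither listed nor needed, are in the scene too. Of the things that look like the cap, take the one that is farthest to the robot's right at the start.

How it is judged:
On the way, in this order (a step that is already met when the one before it is completed fails the run):
1. the cap is gripped and lifted clear of the bench (contact force between the fingers and cap above 1 N and height (world z) of cap above 0.03 m), for 0.1 s.
2. the cap sits home on the collar, lugs down through the slots, not yet turned (z of cap in the frame of lantern between 0.112 and 0.1215 m and horizontal distance between cap and lantern below 0.005 m and angle between cap's own z axis and vertical below 0.12 rad and angle between the x axis of cap and the x axis of lantern, either way round below 0.3 rad and value of joint ring below 0.2 rad), for 0.1 s.
At the end, for the whole second after the job is handed in: The cap is fully home on the lantern (its origin at most 3.5 mm above its home height, within 5 mm of the axis, tilted less than 7 degrees), turned clockwise to the yellow mark within 9 degrees with the sprung ring pushed round, at rest, and still gripped by the fingers (z of cap in the frame of lantern between 0.112 and 0.1215 m and horizontal distance between cap and lantern below 0.005 m and angle between cap's own z axis and vertical below 0.12 rad and angle between the x axis of cap and the x axis of lantern, either way round between 0.625 and 0.945 rad and value of joint ring between 0.4 and 0.9 rad and angular speed of cap below 0.2 rad/s and contact force between the fingers and cap above 1 N); the arm keeps its last pose, push and grip.
It fails at once if the cap is turned through the lock click (value of joint ring above 1.08 rad).
It fails at once if another thing on the bench is shoved out of place (over 20 mm) (distance of any of spanner, stud_finder, cup, tape, screw_jar from where it was at the start of the episode above 0.02 m).
It fails at once if the cup or the screw jar is tipped (angle between any of cup, screw_jar's own z axis and vertical above 0.3 rad).
It also fails if it takes over 38 s, if anything falls off the work surface, if the arm or the gripper's body presses on something with over 40 N, if the wrist force passes 120 N, or if a joint passes its speed limit or range.

## Robot

A 6-joint arm with a two-finger parallel gripper is mounted at the origin on the work surface. World frame = base frame: x ahead of the robot, y to its left, z up, the work surface at z = 0. Lengths are in m, angles in rad, forces in N, time in s.
With the tool pointing down it reaches from about 0.3 to 0.75 m from the base axis. Payload 8.5 kg.
Tool frame: the origin (TCP) lies at the very end of the fingers, on their centre line; the grasp point (between the pads) lies bot.grip_depth behind it (bot.grip_depth is the distance from the TCP to the grasp point, in m); z points along the fingers, y is the line along which they close (so a half turn about z gives the same grasp; the last joint's range is limited). The gripper opens to 85 mm and grips with 20 to 120 N. Pads are 22 mm wide; open, the fingers measure 114 mm over their backs; the gripper's body (76 mm by 85 mm) begins 54 mm behind the grasp point. The pads swing forward as they close: fully open they stand 13 mm farther back than shut.
Start: joints at [1.058, 0.381, 1.297, -0, 1.464, -0.215], TCP at [0.161, 0.526, 0.205] pointing down, gripper open.
Joint ranges: [-3.11, 3.11], [-0.89, 2.33], [0.22, 2.48], [-1.42, 4.56], [0.17, 2.85], [-2.88, 2.88]. Speed limits (rad/s): [2.39, 2.39, 3.14, 3.14, 3.14, 3.14].

## Interface

Orientations are given as a unit quaternion [w, x, y, z].
In Python, from cell import bot, eyes, workorder, models gives the robot as it stands.
- The arm moves only by the tool jog_arm, never from a script. Its arguments are lists of equal length, an entry for each row: "travel": the shift along the world's x, y, z normalised to -1 to 1, where 1 is 0.05 m, a list of three; "rotation": the turn, a rotation vector about the world's x, y, z normalised to -1 to 1, where 1 is 0.12 rad, a list of three; "claw": the closure, from 0 (fully open) to 1 (shut). In form: {"travel": [[dx, dy, dz], ...], "rotation": [[rx, ry, rz], ...], "claw": [claw, ...]}. A call has 1 to 10 rows; each row shifts and turns the commanded pose from where the row before left it; what a row does not reach is not made up. A row lasts 1/8 s, in which the tool goes at most 62.5 mm and 10.7 degrees, less where a joint would pass 70% of its speed; a pose out of reach is approached as far as the arm can. A call with a number of a shift or a turn outside -1 to 1 is refused whole. A call with a gripper value outside its range is refused whole. The fingers move at their own pace and stop on an object; the grip force is fixed at half the most. Time passes only in rows, so rows that do not move let the fingers close. It gives the time, the measured TCP pose, the force, the opening and the grip force at its end, in the units of the state.
- bot.sense(): the state, without advancing time (a new reading comes with each control period).
- eyes.get_image(name): name is "scene" or "top" or "wrist"; returns the picture (400x640x3 uint8, blue, green, red); there is no depth.
- eyes.get_calibration(name): a dict with "K" (3x3 intrinsics, pixels), "dist" ([k1, k2, p1, p2, k3] as OpenCV has them; the pictures are not rectified), "R" (3x3) and "t" (3): a world point X has camera coordinates R X + t; the wrist camera has in their place "tool_from_camera" (4x4, takes a point from camera to tool coordinates, whose origin is the TCP and whose axes are the flange's). Camera axes: x right, y down, z forward; pixel columns grow to the right and rows downward; lengths in m; the calibration is good to about 2 mm. A picture is of the moment at which its call begins: read the wrist's pose just before it. get_calibration takes no time and is no camera call.
- workorder.finish_job(): hands the job in; it is judged then, once.
Trained networks look in the newest picture that a camera, given by its name, has taken for a name from the list of things; names that differ only in an ending like _2 or _b are one class to them, and where a whole thing is asked for, a point or a joint stands for the part that bears it (a point fixed in the world has none). Each returns a list of dicts, best first, with "score" (0 to 1); they miss things now and then, are a little off and sometimes report something else, mostly with a low value. They report only what shows in the picture. A call takes as long as a camera call. They do not tell look-alikes from the thing itself.
- models.boxes_of(camera, name): "extent" ([left, top, right, bottom] in pixels, round what is visible of it).
The state is a dict: "clock": time; "joint_positions": joint angles; "joint_vel": joint speeds; "joint_torque": joint torques, N m; "ee_pos": TCP position; "tcp_rot": TCP orientation; "ft_force": force on the tool from outside, world axes, zero at the start; "ft_torque": the same for the moment, N m; "opening": finger opening in m; "grasp_force": force on a finger pad.
Only numpy, scipy, OpenCV 4.12 (cv2) and the standard library are available. Lean on these libraries where they do the work, as an engineer would, in place of code of your own. Each camera call takes 0.05 s, during which the arm holds its last target. There are 200 camera calls.

## Working session

There is one attempt and no reset: what is moved stays moved. The work goes in short steps, Python scripts to look and compute and a tool call to move; the robot and the scene stay as the last step left them, time stands still between calls to the robot, and variables do not carry over. Pictures are saved under pics/ and viewed, at most 10 in all, crops included, and the job is handed in when it is done.

Besides the shell and the picture viewer there is one more tool, called after "Request:" in YAML: its name, and indented under it one key for each argument. jog_arm: Moves the arm, as the interface text tells. Scaled input: -1 to 1 covers 0.05 m each way for a shift and 0.12 rad each way for a turn. Its arguments: {"type":"object","properties":{"travel":{"type":"array","items":{"type":"array","items":{"type":"number","minimum":-1,"maximum":1}}},"rotation":{"type":"array","items":{"type":"array","items":{"type":"number","minimum":-1,"maximum":1}}},"claw":{"type":"array","items":{"type":"number"}}},"required":["travel","rotation","claw"]}

```bash
mkdir -p pics; cat > h.py <<'E'
from cell import bot, eyes, workorder, models
import numpy as np, cv2
from scipy.spatial.transform import Rotation as Ro
def rot(q): return Ro.from_quat([q[1],q[2],q[3],q[0]]).as_matrix()
def cam(name):
    c=eyes.get_calibration(name); K=np.array(c["K"]); d=np.array(c["dist"])
    if name=="wrist":
        s=bot.sense(); T=np.eye(4); T[:3,:3]=rot(s["tcp_rot"]); T[:3,3]=s["ee_pos"]
        W=T@np.array(c["tool_from_camera"]); R=W[:3,:3].T; t=-R@W[:3,3]
    else: R=np.array(c["R"]); t=np.array(c["t"])
    return K,d,R,t
def ray(C,uv):
    K,d,R,t=C; p=cv2.undistortPoints(np.array([[uv]],float),K,d)[0,0]
    return -R.T@t, R.T@np.array([p[0],p[1],1])
def atz(C,uv,z):
    o,v=ray(C,uv); return o+v*(z-o[2])/v[2]
def tri(rs):
    A=0;b=0
    for o,v in rs:
        v=v/np.linalg.norm(v);P=np.eye(3)-np.outer(v,v);A=A+P;b=b+P@o
    return np.linalg.solve(A,b)
def proj(C,X):
    K,d,R,t=C; return cv2.projectPoints(np.array(X,float).reshape(-1,3),cv2.Rodrigues(R)[0],t,K,d)[0][:,0]
E
python3 - <<'E'
from h import *
np.set_printoptions(precision=3,suppress=True)
print(bot.grip_depth, bot.sense())
for n in ["scene","top"]:
    C=cam(n); im=eyes.get_image(n); cv2.imwrite(f"pics/{n}0.png",im); print(n,-C[2].T@C[3])
    for k in ["cap","lantern","spanner","stud_finder","cup","tape","screw_jar"]:
        for b in models.boxes_of(n,k)[:4]:
            e=b["extent"]; print(n,k,round(b["score"],2),np.round(e),atz(C,[(e[0]+e[2])/2,(e[1]+e[3])/2],0.03))
E
```

```text
0.0187 {'clock': 0.0, 'joint_positions': array([ 1.058,  0.381,  1.298,  0.   ,  1.464, -0.215]), 'joint_vel': array([-0.001,  0.001,  0.   , -0.   , -0.001, -0.   ]), 'joint_torque': array([ -0.002, -44.847, -23.126,  -0.   ,   0.005,   0.   ]), 'ee_pos': array([0.161, 0.525, 0.204]), 'tcp_rot': array([-0.   ,  0.148,  0.989, -0.001]), 'ft_force': array([ 0.074,  1.001, -0.057]), 'ft_torque': array([ 0.013, -0.013, -0.026]), 'grasp_force': 0.0, 'opening': 0.08523408351495666}
scene [1.507 0.458 0.945]
scene cap 0.86 [366. 230. 388. 247.] [0.498 0.237 0.03 ]
scene cap 0.65 [446. 284. 470. 306.] [0.645 0.504 0.03 ]
scene cap 0.55 [427. 190. 444. 210.] [0.235 0.373 0.03 ]
scene cap 0.21 [246. 180. 286. 237.] [ 0.477 -0.16   0.03 ]
scene lantern 0.63 [247. 180. 284. 236.] [ 0.476 -0.16   0.03 ]
scene stud_finder 0.4 [248. 185. 286. 235.] [ 0.482 -0.153  0.03 ]
scene cup 0.61 [405. 242. 437. 280.] [0.55  0.384 0.03 ]
scene cup 0.16 [249. 180. 283. 239.] [ 0.483 -0.157  0.03 ]
scene tape 0.92 [424. 221. 447. 241.] [0.401 0.401 0.03 ]
scene screw_jar 0.97 [181. 223. 205. 252.] [ 0.691 -0.312  0.03 ]
top [0.293 0.056 1.107]
top cap 0.96 [245. 182. 269. 201.] [0.497 0.227 0.03 ]
top cap 0.82 [190. 270. 213. 294.] [0.233 0.371 0.03 ]
top cap 0.61 [156. 136. 180. 156.] [0.631 0.502 0.03 ]
top lantern 0.6 [361. 168. 406. 209.] [ 0.517 -0.148  0.03 ]
top spanner 0.67 [286. 119. 334. 134.] [0.705 0.076 0.03 ]
top stud_finder 0.7 [457. 151. 480. 200.] [ 0.566 -0.408  0.03 ]
top stud_finder 0.67 [361. 166. 408. 209.] [ 0.52 -0.15  0.03]
top cup 0.84 [186. 154. 220. 183.] [0.563 0.392 0.03 ]
top tape 0.8 [184. 219. 215. 245.] [0.376 0.387 0.03 ]
top screw_jar 0.6 [424. 117. 452. 148.] [ 0.699 -0.318  0.03 ]
```

```bash
python3 - <<'E'
import cv2,numpy as np
a=cv2.imread("pics/top0.png");b=cv2.imread("pics/scene0.png")
A=cv2.resize(a[100:310,140:500],(800,467),interpolation=cv2.INTER_CUBIC)
cv2.imwrite("pics/a.png",A)
cv2.imwrite("pics/b.png",cv2.resize(b[150:330,160:500],(800,424),interpolation=cv2.INTER_CUBIC))
E
```

```text
(no output)
```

View pics/a.png

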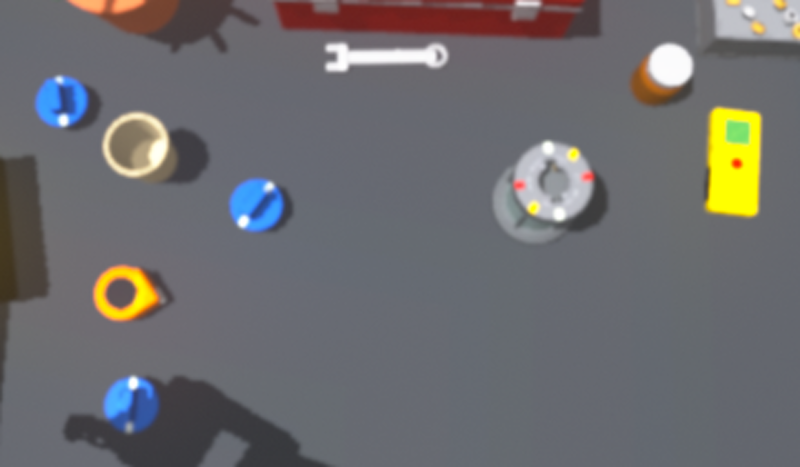

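View pics/b.png

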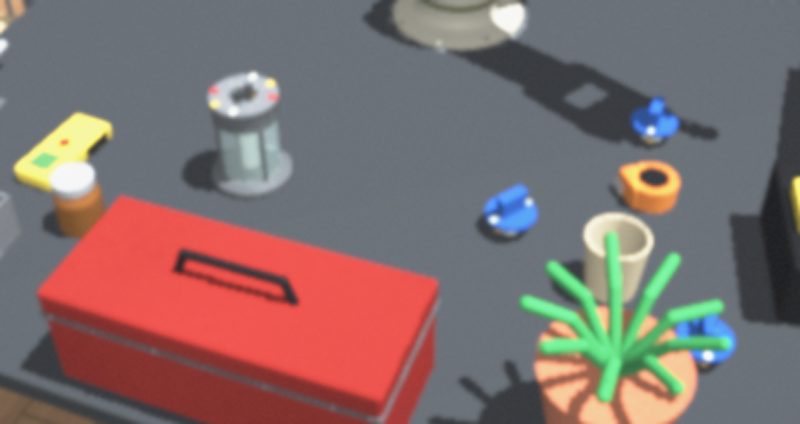

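The top view shows three blue caps. The one farthest right is at about (256,192) in full-frame pixels, with its bar at about -37°. The lantern's white marks run at about +9°, with yellow clockwise of them. The scene view agrees.

Request:
jog_arm:
  travel:
    - [0.74, -0.66, 0]
    - [0.74, -0.66, 0]
    - [0.74, -0.66, 0]
    - [0.74, -0.66, 0]
    - [0.74, -0.66, 0]
    - [0.74, -0.66, 0]
    - [0.74, -0.66, 0]
    - [0.74, -0.66, 0]
    - [0.74, -0.66, 0]
    - [0, 0, 0]
  rotation:
    - [0, 0, -0.32]
    - [0, 0, -0.32]
    - [0, 0, -0.32]
    - [0, 0, -0.32]
    - [0, 0, -0.32]
    - [0, 0, -0.32]
    - [0, 0, -0.32]
    - [0, 0, -0.32]
    - [0, 0, -0.32]
    - [0, 0, 0]
  claw: [0, 0, 0, 0, 0, 0, 0, 0, 0, 0]

```text
clock: 2.05
ee_pos: [0.4964, 0.2266, 0.2045]
tcp_rot: [0.0, 0.318, 0.948, -0.0]
ft_force: [0.4, 0.2, -0.7]
opening: 0.0853
grasp_force: 0.0
```

```bash
cat > w.py <<'E'
from h import *
import sys
np.set_printoptions(precision=4,suppress=True)
C=cam("wrist"); im=eyes.get_image("wrist"); cv2.imwrite(f"pics/{sys.argv[1]}.png",im)
np.savez(f"pics/{sys.argv[1]}.npz",K=C[0],d=C[1],R=C[2],t=C[3])
s=bot.sense(); M=rot(s["tcp_rot"]); print(s["clock"],s["ee_pos"],"yaw y",np.degrees(np.arctan2(M[1,1],M[0,1])),"z",M[:,2],"open",s["opening"],s["grasp_force"],"cam",-C[2].T@C[3])
for k in sys.argv[2:]:
    for b in models.boxes_of("wrist",k)[:3]: print(k,round(b["score"],2),np.round(b["extent"],1))
E
python3 w.py w1 cap lantern
```

```text
2.1 [0.4951 0.2279 0.2047] yaw y 53.00959693529456 z [-0.0006  0.     -1.    ] open 0.08529516217727012 0.0 cam [0.428  0.2779 0.3731]
cap 0.75 [567.9  89.1 638.7 152.6]
cap 0.59 [296.4 138.  352.7 199.8]
lantern 0.62 [ 14.9 296.6 155.5 400. ]
```

View pics/w1.png

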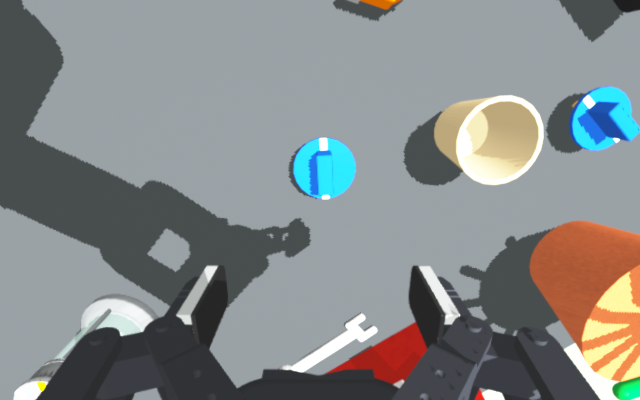

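The cap's flange is centred near (325,169), with pointers at (323,144) and (325,197). No neighbours are close to it.

```bash
python3 - <<'E'
from h import *
np.set_printoptions(precision=4,suppress=True)
im=cv2.imread("pics/w1.png"); C=cam("wrist"); T=cam("top")
hsv=cv2.cvtColor(im,cv2.COLOR_BGR2HSV)
w=((hsv[...,1]<60)&(hsv[...,2]>200)).astype(np.uint8); w[:, :290]=0;w[:,360:]=0;w[:130]=0;w[205:]=0
n,l,st,ce=cv2.connectedComponentsWithStats(w)
for i in range(1,n):
    if st[i,4]>8: print(st[i],ce[i],atz(C,ce[i],.028))
bl=((hsv[...,0]>90)&(hsv[...,0]<125)&(hsv[...,1]>120)).astype(np.uint8); bl[:,:280]=0;bl[:,370:]=0
x,y,W,H=cv2.boundingRect(bl); print(x,y,W,H,atz(C,[x+W/2,y+H/2],.026))
tp=cv2.imread("pics/top0.png");hs=cv2.cvtColor(tp,cv2.COLOR_BGR2HSV)
m=((hs[...,0]>90)&(hs[...,0]<125)&(hs[...,1]>120)).astype(np.uint8);m[:,:240]=0;m[:,275:]=0;m[:175]=0;m[210:]=0
X,Y,W2,H2=cv2.boundingRect(m);print(X,Y,W2,H2,atz(T,[X+W2/2,Y+H2/2],.026), tri([ray(T,[X+W2/2,Y+H2/2]),ray(C,[x+W/2,y+H/2])]))
print(proj(C,bot.sense()["ee_pos"]))
# lantern from top: marks at z=.14
for c in [(548,147),(559,214),(573,154),(533,208),(587,176),(519,185)]:
    print(atz(T,[140+c[0]/2.2222,100+c[1]/2.2222],.14))
E
```

```text
[319 137   9  14 113] [322.9027 143.6991] [0.4722 0.2527 0.028 ]
[322 195   8   5  37] [325.4054 197.0541] [0.5219 0.2194 0.028 ]
293 137 63 61 [0.4944 0.2384 0.026 ]
243 180 25 24 [0.498  0.2314 0.026 ] [0.5011 0.2354 0.0008]
[[317.8212 246.2959]]
[ 0.5571 -0.1358  0.14  ]
[ 0.4746 -0.1485  0.14  ]
[ 0.5493 -0.1664  0.14  ]
[ 0.4811 -0.1171  0.14  ]
[ 0.5224 -0.1832  0.14  ]
[ 0.5088 -0.1003  0.14  ]
```

Request:
jog_arm:
  travel:
    - [0.02, 0.08, -0.7]
    - [0.02, 0.08, -0.7]
    - [0, 0, 0]
    - [0, 0, 0]
  rotation:
    - [0, 0, 0.15]
    - [0, 0, 0.15]
    - [0, 0, 0]
    - [0, 0, 0]
  claw: [0, 0, 0, 0]

```text
clock: 2.7
ee_pos: [0.4966, 0.2374, 0.1366]
tcp_rot: [0.001, 0.299, 0.954, 0.001]
ft_force: [-0.6, 0.4, 0.5]
opening: 0.0855
grasp_force: 0.0
```

```bash
python3 w.py w2 cap
```

```text
2.75 [0.4968 0.2373 0.1368] yaw y 55.228351326291396 z [ 0.0028  0.0006 -1.    ] open 0.08575428649042942 0.0 cam [0.4259 0.2857 0.305 ]
cap 0.94 [610.  113.1 638.6 182. ]
cap 0.72 [279.1 157.5 352.1 228.8]
```

View pics/w2.png

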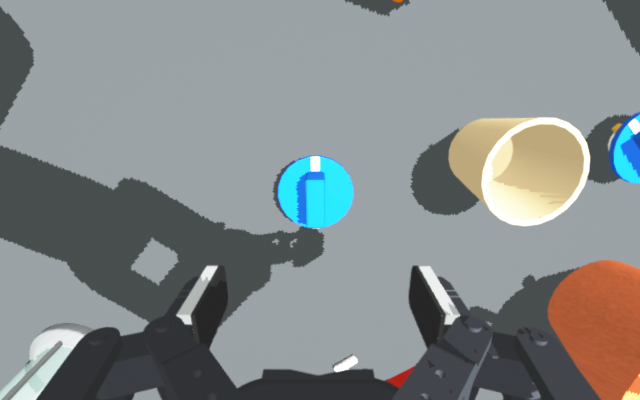

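The cap is at about (316,192), its bar is vertical in the image and so square to the closing line. I'll fit the cap model to the blue and white silhouette in both wrist pictures.

```bash
cat > fit.py <<'E'
from h import *
from scipy.optimize import minimize
a=np.linspace(0,2*np.pi,60,endpoint=False)
def parts(x,y,z,yaw):
    c,s=np.cos(yaw),np.sin(yaw); Q=np.array([[c,-s,0],[s,c,0],[0,0,1]])
    fl=np.array([[.034*np.cos(t),.034*np.sin(t),h] for h in(.022,.028) for t in a])
    bar=np.array([[i*.021,j*.008,h] for i in(-1,1) for j in(-1,1) for h in(.028,.058)])
    return [p@Q.T+[x,y,z] for p in(fl,bar)]
def fitcap(views,x0,z0=0,fitz=False):
    """views: list of (C,mask,roi(x0,y0,x1,y1)); silhouette fit"""
    S=4
    def cost(p):
        x,y,z=x0[0]+p[0]/1e3,x0[1]+p[1]/1e3,z0+(p[2]/1e3 if fitz else 0); tot=0
        for C,m,r in views:
            im=np.zeros((r[3]-r[1])*S*(r[2]-r[0])*S,np.uint8).reshape((r[3]-r[1])*S,-1)
            for P in parts(x,y,z,x0[2]):
                u=(proj(C,P)-[r[0],r[1]]+.5)*S
                cv2.fillConvexPoly(im,cv2.convexHull(np.round(u).astype(np.int32)),255)
            im=cv2.resize(im,(r[2]-r[0],r[3]-r[1]),interpolation=cv2.INTER_AREA)/255.
            tot+=np.abs(im-m[r[1]:r[3],r[0]:r[2]]).sum()/m[r[1]:r[3],r[0]:r[2]].sum()
        return tot
    n=3 if fitz else 2
    sx=np.vstack([np.zeros(n),6*np.eye(n)])
    return minimize(cost,np.zeros(n),method="Nelder-Mead",options=dict(initial_simplex=sx,xatol=.05,fatol=1e-5))
def mask(im,r):
    h=cv2.cvtColor(im,cv2.COLOR_BGR2HSV); m=((h[...,0]>90)&(h[...,0]<125)&(h[...,1]>120))|((h[...,1]<60)&(h[...,2]>215))
    o=np.zeros(m.shape);o[r[1]:r[3],r[0]:r[2]]=m[r[1]:r[3],r[0]:r[2]];return o
def load(n):
    d=np.load(f"pics/{n}.npz");return (d["K"],d["d"],d["R"],d["t"]),cv2.imread(f"pics/{n}.png")
E
python3 - <<'E'
from fit import *
np.set_printoptions(precision=4,suppress=True)
V=[]
for n,r in(("w1",(285,125,365,210)),("w2",(265,145,365,240))):
    C,im=load(n);V.append((C,mask(im,r),r))
for v in ([V[0]],[V[1]]):
    q=fitcap(v,[.497,.236,np.radians(-35)]);print(q.x,q.fun)
q=fitcap(V,[.497,.236,np.radians(-35)],0,True);print(q.x,q.fun)
C=V[1][0]
hi=atz(C,[315.5,164],.028);cx=np.array([.497+q.x[0]/1e3,.236+q.x[1]/1e3]);d=cx-hi[:2];print(hi,np.degrees(np.arctan2(d[1],d[0])),np.hypot(*d))
# bar direction: fingers of yaw via top face edge
T=cam("top");print("top",proj(T,[[cx[0],cx[1],.026]]))
E
```

```text
[ 0.1179 -1.5032] 0.022983354261244728
[ 0.2422 -1.8871] 0.024461447804632292
[ 0.425  -1.8627 -0.9714] 0.04960815668476534
[0.4758 0.25   0.028 ] -36.19073394194605 0.02684308911829782
top [[254.5798 192.1625]]
```

Request:
jog_arm:
  travel:
    - [0.0, -0.06, -0.7]
    - [0, 0, -0.7]
    - [0, 0, -0.5]
    - [0, 0, -0.2]
    - [0, 0, 0]
    - [0, 0, 0]
  rotation:
    - [0, 0, 0]
    - [0, 0, 0]
    - [0, 0, 0]
    - [0, 0, 0]
    - [0, 0, 0]
    - [0, 0, 0]
  claw: [0, 0, 0, 0, 0, 0]

```text
clock: 3.55
ee_pos: [0.4971, 0.234, 0.0313]
tcp_rot: [0.001, 0.299, 0.954, 0.001]
ft_force: [-0.8, 1.3, -0.4]
opening: 0.0853
grasp_force: 0.0
```

Request:
jog_arm:
  travel:
    - [0, 0, 0]
    - [0, 0, 0]
    - [0, 0, 0]
    - [0, 0, 0]
    - [0, 0, 0]
    - [0, 0, 0]
    - [0, 0, 0]
    - [0, 0, 0]
  rotation:
    - [0, 0, 0]
    - [0, 0, 0]
    - [0, 0, 0]
    - [0, 0, 0]
    - [0, 0, 0]
    - [0, 0, 0]
    - [0, 0, 0]
    - [0, 0, 0]
  claw: [1, 1, 1, 1, 1, 1, 1, 1]

```text
clock: 4.55
ee_pos: [0.4966, 0.2339, 0.0302]
tcp_rot: [0.0, 0.299, 0.954, 0.0]
ft_force: [1.1, 0.8, 5.1]
opening: 0.0121
grasp_force: 59.0
```

Request:
jog_arm:
  travel:
    - [0, 0, 0.3]
    - [0, 0, 0.7]
    - [0, 0, 0.8]
    - [0, 0, 0.8]
    - [0, 0, 0.8]
    - [0, 0, 0.2]
    - [0, 0, 0]
    - [0, 0, 0]
  rotation:
    - [0, 0, 0]
    - [0, 0, 0]
    - [0, 0, 0]
    - [0, 0, 0]
    - [0, 0, 0]
    - [0, 0, 0]
    - [0, 0, 0]
    - [0, 0, 0]
  claw: [1, 1, 1, 1, 1, 1, 1, 1]

```text
clock: 5.55
ee_pos: [0.4957, 0.2336, 0.2084]
tcp_rot: [-0.001, 0.299, 0.954, -0.001]
ft_force: [-0.3, -0.3, -0.8]
opening: 0.012
grasp_force: 58.6
```

Request:
jog_arm:
  travel:
    - [0.04, -0.75, 0]
    - [0.04, -0.75, 0]
    - [0.04, -0.75, 0]
    - [0.04, -0.75, 0]
    - [0.04, -0.75, 0]
    - [0.04, -0.75, 0]
    - [0.04, -0.75, 0]
    - [0, 0, 0]
    - [0, 0, 0]
    - [0, 0, 0]
  rotation:
    - [0, 0, 0.8]
    - [0, 0, 0.8]
    - [0, 0, 0.8]
    - [0, 0, 0.8]
    - [0, 0, 0.8]
    - [0, 0, 0.8]
    - [0, 0, 0.8]
    - [0, 0, 0.76]
    - [0, 0, 0]
    - [0, 0, 0]
  claw: [1, 1, 1, 1, 1, 1, 1, 1, 1, 1]

```text
clock: 6.8
ee_pos: [0.5101, -0.0283, 0.2094]
tcp_rot: [-0.001, -0.077, 0.997, 0.0]
ft_force: [0.6, 0.5, -0.9]
opening: 0.0123
grasp_force: 58.7
```

```bash
python3 w.py w3 cap lantern; python3 -c "
from h import *;print(bot.sense()['joint_positions'])"
```

```text
6.85 [ 0.5102 -0.0283  0.2096] yaw y 98.88719881683981 z [-0.0009  0.0002 -1.    ] open 0.012093162584066959 58.745192885398865 cam [ 0.4259 -0.041   0.3781]
cap 0.86 [262.4 189.2 375.4 306.6]
lantern 0.85 [110.9 105.3 273.7 248.2]
[-2.87451633e-01  3.08830459e-01  1.39354663e+00 -3.64940276e-06
  1.43953836e+00 -2.01387168e+00]
```

View pics/w3.png

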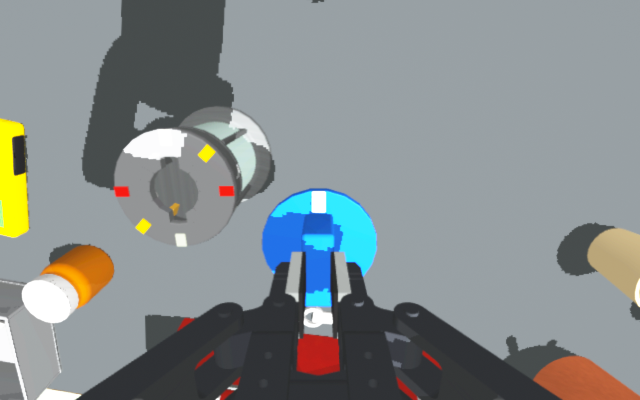

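The lantern collar is centred near (176,188). Its marks are red at (122,191) and (227,190), yellow at (206,153) and (143,226), and white at (181,240). The cap is held with its pointer at (319,201).

```bash
cat > lan.py <<'E'
from fit import *
from scipy.optimize import least_squares
def marks(im,roi):
    h=cv2.cvtColor(im,cv2.COLOR_BGR2HSV); x0,y0,x1,y1=roi; out={}
    col=dict(red=((h[...,0]<8)|(h[...,0]>172))&(h[...,1]>150)&(h[...,2]>100),yellow=(h[...,0]>22)&(h[...,0]<35)&(h[...,1]>150)&(h[...,2]>120))
    for k,m in col.items():
        o=np.zeros(m.shape,np.uint8);o[y0:y1,x0:x1]=m[y0:y1,x0:x1]
        n,l,st,ce=cv2.connectedComponentsWithStats(o)
        out[k]=[(ce[i],st[i,4]) for i in range(1,n) if st[i,4]>15]
    return out
def fitlan(obs,x0,fitz=False):
    """obs: list of (C, uv, nominal angle offset from slot (deg)); returns x,y,z,yaw"""
    def f(p):
        z=p[3] if fitz else .14; r=[]
        for C,uv,a in obs:
            t=p[2]+np.radians(a); r.append(proj(C,[p[0]+.041*np.cos(t),p[1]+.041*np.sin(t),z])[0]-uv)
        return np.concatenate(r)
    q=least_squares(f,list(x0)+([.14] if fitz else []));return q.x,np.sqrt(np.mean(q.fun**2))
E
python3 - <<'E'
from lan import *
np.set_printoptions(precision=4,suppress=True)
C,im=load("w3"); M=marks(im,(110,125,240,250)); print(M)
r=(255,180,385,245); 
# lantern: assign marks by nominal prediction
def obs(C,M,x0):
    o=[]
    for k,a in(("red",90),("yellow",45)):
        for ce,ar in M[k]:
            P=[(np.linalg.norm(proj(C,[x0[0]+.041*np.cos(x0[2]+np.radians(b)),x0[1]+.041*np.sin(x0[2]+np.radians(b)),.14])[0]-ce),b) for b in(-a,180-a)]
            if min(P)[0]<15:o.append((C,ce,min(P)[1]))
    return o
x0=[.5155,-.1416,np.radians(8.7)]
O=obs(C,M,x0);print(len(O))
for z in(False,True):
    p,e=fitlan(O,x0,z);print(p,np.degrees(p[2]),e)
r=(255,180,385,250)
h=cv2.cvtColor(im,cv2.COLOR_BGR2HSV)
w=((h[...,1]<60)&(h[...,2]>200)).astype(np.uint8);w[:,:300]=0;w[:,340:]=0;w[:185]=0;w[220:]=0
ce=cv2.connectedComponentsWithStats(w)[3][1];pt=atz(C,ce,.2096-.002);print("ptr",ce,pt)
# flange: blue outline points -> circle fit at z=flange
m=((h[...,0]>90)&(h[...,0]<125)&(h[...,1]>120)).astype(np.uint8);m[:,:255]=0;m[:,385:]=0
e=[]
for y in range(200,300,3):
    xs=np.flatnonzero(m[y]); e+= [[xs[0],y],[xs[-1]+1-1,y]]
def f(p,z=None):
    P=np.array([atz(C,u,p[2])[:2] for u in e]);return np.hypot(P[:,0]-p[0],P[:,1]-p[1])-.034
q=least_squares(f,[.51,-.028,.206],loss="soft_l1",f_scale=.0007);print("flange",q.x,np.sqrt(np.mean(q.fun**2)))
d=q.x[:2]-pt[:2];print("yaw",np.degrees(np.arctan2(d[1],d[0])),np.hypot(*d))
E
```

```text
{'red': [(array([121.3453, 191.4676]), np.int32(139)), (array([226.0972, 190.4722]), np.int32(144))], 'yellow': [(array([206.1667, 152.9167]), np.int32(168)), (array([142.9323, 225.7368]), np.int32(133))]}
4
[ 0.5155 -0.1397  0.1592] 9.119345852835668 0.40998960632138093
[ 0.5146 -0.1386  0.16    0.1427] 9.167858714470587 0.0862523279046162
ptr [318.4787 201.4656] [ 0.4839 -0.031   0.2076]
flange [ 0.5114 -0.0264  0.2037] 0.002863205477963592
yaw 9.49372522004423 0.027924963089985017
```

Request:
jog_arm:
  travel:
    - [0.03, -0.7, -0.1]
    - [0.03, -0.7, -0.1]
    - [0.03, -0.7, -0.1]
    - [0, -0.1, -0.2]
    - [0, 0, 0]
    - [0, 0, 0]
  rotation:
    - [0, 0, 0]
    - [0, 0, 0]
    - [0, 0, 0]
    - [0, 0, 0]
    - [0, 0, 0]
    - [0, 0, 0]
  claw: [1, 1, 1, 1, 1, 1]

```text
clock: 7.7
ee_pos: [0.5149, -0.1378, 0.1853]
tcp_rot: [0.0, -0.078, 0.997, 0.0]
ft_force: [0.5, 0.2, -0.7]
opening: 0.0121
grasp_force: 58.8
```

```bash
python3 w.py w4 cap lantern
```

```text
7.75 [ 0.515  -0.1378  0.1854] yaw y 98.99357106556607 z [ 0.0006 -0.0001 -1.    ] open 0.01198131121168276 58.80440812557936 cam [ 0.4305 -0.1506  0.3538]
cap 0.59 [266.3 187.8 377.3 305.9]
lantern 0.69 [244.2 117.9 381.8 248.5]
```

View pics/w4.png

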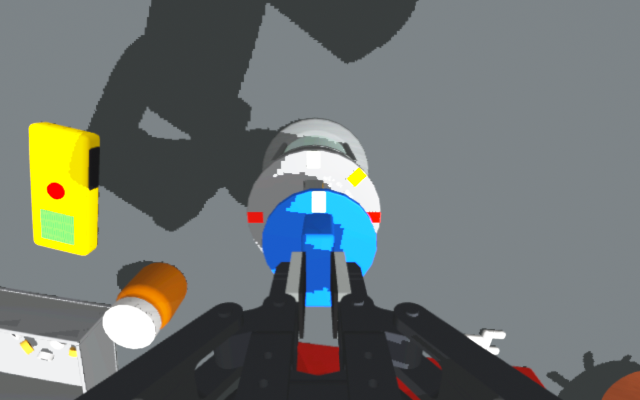

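The collar spans columns 247–381, centre about 314. The cap spans 263–377, centre about 320. So the lantern is a few mm to the image left (-y); I'll compute the exact offset.

```bash
cat > rel.py <<'E'
from lan import *
import sys
np.set_printoptions(precision=4,suppress=True)
def run(n,tcp,roi,zc,x0,bottom=250):
    C,im=load(n); h=cv2.cvtColor(im,cv2.COLOR_BGR2HSV)
    # cap silhouette (blue only outline rows): edges left/right of flange
    m=((h[...,0]>90)&(h[...,0]<125)&(h[...,1]>120))
    w=(h[...,1]<60)&(h[...,2]>200)
    r=(255,150,385,bottom)
    mm=np.zeros(m.shape); mm[r[1]:r[3],r[0]:r[2]]=m[r[1]:r[3],r[0]:r[2]]
    for y in range(r[1],r[3]):    # fill row gaps (pointer)
        xs=np.flatnonzero(mm[y])
        if len(xs)>1: mm[y,xs[0]:xs[-1]+1]=1
    q=fitcap([(C,mm,r)],[tcp[0],tcp[1],x0[2]],zc); cap=np.array([tcp[0]+q.x[0]/1e3,tcp[1]+q.x[1]/1e3]); print("cap",cap,q.fun)
    return C,im,h,cap
E
python3 - <<'E'
from rel import *
x0=[.515,-.14,.1595]
C,im,h,cap=run("w4",[.515,-.1378],None,.1854-.0302,x0)
C3,i3,_,cap3=run("w3",[.5102,-.0283],None,.2096-.0302,[0,0,.155])
M=marks(im,(240,140,390,260));print(M)
# collar outline: left/right extents by non-background; use mark edges: outer edge of red marks & yellow
O=[(C,ce,a) for ce,a in [(M["yellow"][0][0],-45)]]
g=cv2.cvtColor(im,cv2.COLOR_BGR2GRAY)
for y in (190,200,210): print(y,[int(v) for v in g[y,238:262]],[int(v) for v in g[y,370:392]])
print("white",[int(v) for v in g[160,295:330]])
red=M["red"]
print(proj(C,[[x0[0]+r*np.cos(x0[2]+a),x0[1]+r*np.sin(x0[2]+a),.14] for a in(np.pi/2,-np.pi/2) for r in(.041,.048)]))
print("yel pred",proj(C,[[x0[0]+.041*np.cos(x0[2]-np.pi/4),x0[1]+.041*np.sin(x0[2]-np.pi/4),.14]]))
# circle fit of collar upper rim on left arc
E
```

```text
cap [ 0.5166 -0.1362] 0.014251637991097016
cap [ 0.5116 -0.0266] 0.010967121891491639
{'red': [(array([254.8107, 216.9172]), np.int32(169)), (array([374.5306, 216.0408]), np.int32(98))], 'yellow': [(array([356.2514, 176.5028]), np.int32(179))]}
190 [60, 60, 60, 60, 61, 60, 60, 61, 60, 60, 60, 61, 68, 97, 118, 122, 122, 123, 123, 122, 121, 122, 122, 122] [245, 246, 246, 246, 245, 214, 153, 132, 130, 131, 130, 130, 130, 130, 130, 130, 130, 130, 130, 130, 130, 130]
200 [61, 61, 60, 60, 60, 60, 61, 59, 61, 68, 100, 120, 122, 122, 122, 122, 122, 122, 122, 122, 122, 122, 122, 122] [245, 245, 245, 245, 246, 245, 245, 246, 240, 178, 135, 131, 131, 130, 130, 130, 130, 131, 130, 131, 130, 130]
210 [130, 130, 130, 130, 130, 130, 130, 130, 124, 120, 121, 121, 121, 122, 122, 122, 122, 121, 121, 121, 122, 122, 122, 121] [243, 243, 241, 243, 244, 241, 244, 245, 245, 241, 181, 137, 130, 130, 130, 130, 130, 130, 131, 130, 130, 130]
white [244, 244, 244, 244, 244, 244, 244, 244, 244, 244, 244, 249, 255, 255, 255, 255, 255, 255, 255, 255, 255, 255, 255, 255, 255, 252, 245, 245, 245, 245, 245, 245, 245, 246, 245]
[[370.8816 215.8917]
 [380.7002 215.852 ]
 [255.4349 216.2586]
 [245.6221 216.2813]]
yel pred [[274.2557 252.6402]]
```

```bash
python3 - <<'E'
from rel import *
C,im=load("w4"); C3,i3=load("w3")
rim=[(250.8,190),(375.8,190),(247.9,200),(379.0,200),(380.1,210)]
def f(p,z):
    r=[]
    for uv,a in(((254.81,216.92),-90),((356.25,176.5),135)):
        t=p[2]+np.radians(a); r+=list(proj(C,[p[0]+.041*np.cos(t),p[1]+.041*np.sin(t),z])[0]-uv)
    t=p[2]+np.pi; r.append(proj(C,[p[0]+.041*np.cos(t),p[1]+.041*np.sin(t),z])[0][0]-313)
    for uv in rim:
        X=atz(C,uv,z); r.append((np.hypot(X[0]-p[0],X[1]-p[1])-.048)*1400)
    return np.array(r)
for z in(.138,.14,.1427):
    q=least_squares(f,[.515,-.14,.16],args=(z,));print(z,q.x,np.degrees(q.x[2]),np.sqrt(np.mean(q.fun**2)))
# cap pointer yaw in w4
h=cv2.cvtColor(im,cv2.COLOR_BGR2HSV); w=((h[...,1]<60)&(h[...,2]>200)).astype(np.uint8);w[:,:305]=0;w[:,335:]=0;w[:191]=0;w[222:]=0
n,l,st,ce=cv2.connectedComponentsWithStats(w);print(st[1:],ce[1:],[atz(C,c,.1832) for c in ce[1:]])
E
```

```text
0.138 [ 0.516  -0.1397  0.1583] 9.06997803839736 0.60285283352925
0.14 [ 0.5156 -0.1398  0.1572] 9.008763651576196 0.6317807258870358
0.1427 [ 0.5151 -0.14    0.1558] 8.927166967234184 0.9952762640364439
[[312 191  14  22 304]] [[318.5 201.5]] [array([ 0.4888, -0.1405,  0.1832])]
```

Request:
jog_arm:
  travel:
    - [-0.015, -0.066, 0]
    - [0, 0, -0.2]
    - [0, 0, -0.2]
    - [0, 0, -0.1]
    - [0, 0, 0]
    - [0, 0, 0]
  rotation:
    - [0, 0, 0]
    - [0, 0, 0]
    - [0, 0, 0]
    - [0, 0, 0]
    - [0, 0, 0]
    - [0, 0, 0]
  claw: [1, 1, 1, 1, 1, 1]

```text
clock: 8.6
ee_pos: [0.5143, -0.1421, 0.1602]
tcp_rot: [0.0, -0.078, 0.997, -0.0]
ft_force: [-0.2, 0.3, -0.6]
opening: 0.0119
grasp_force: 58.8
```

Request:
jog_arm:
  travel:
    - [0, 0, -0.1]
    - [0, 0, -0.1]
    - [0, 0, -0.04]
    - [0, 0, 0]
    - [0, 0, 0]
  rotation:
    - [0, 0, 0]
    - [0, 0, 0]
    - [0, 0, 0]
    - [0, 0, 0]
    - [0, 0, 0]
  claw: [1, 1, 1, 1, 1]

```text
clock: 9.22
ee_pos: [0.5141, -0.1419, 0.1483]
tcp_rot: [0.0, -0.078, 0.997, 0.0]
ft_force: [-2.0, 2.5, 3.6]
opening: 0.0121
grasp_force: 59.8
```

Request:
jog_arm:
  travel:
    - [-0.01, 0.016, -0.03]
    - [0, 0, 0]
    - [0, 0, 0]
  rotation:
    - [0, 0, 0]
    - [0, 0, 0]
    - [0, 0, 0]
  claw: [1, 1, 1]

```text
clock: 9.6
ee_pos: [0.5142, -0.1418, 0.148]
tcp_rot: [0.001, -0.078, 0.997, -0.001]
ft_force: [-3.7, 0.9, 11.6]
opening: 0.0126
grasp_force: 61.8
```

```bash
python3 w.py w5; python3 - <<'E'
import cv2
from h import *
s=bot.sense();print(s["ft_force"],s["ft_torque"])
a=eyes.get_image("scene")[165:250,230:310];b=cv2.imread("pics/w5.png")[120:320,220:420]
cv2.imwrite("pics/c.png",cv2.hconcat([cv2.resize(a,(400,425),interpolation=3),cv2.resize(b,(400,425))]))
E
```

```text
9.65 [ 0.5142 -0.1418  0.148 ] yaw y 98.92761262119281 z [ 0.0025 -0.002  -1.    ] open 0.012210890983596822 61.773497611284256 cam [ 0.4293 -0.1542  0.3164]
[-3.05566236 -0.13463187 11.53499338] [ 0.03773487  0.47413429 -0.01899265]
```

View pics/c.png

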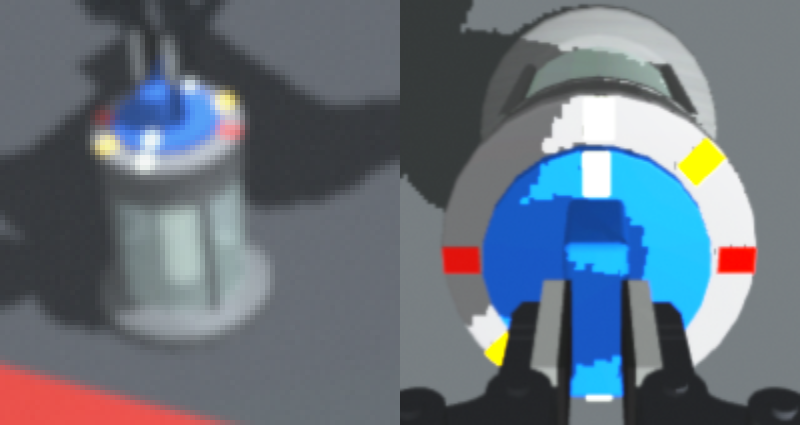

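Seated flat: pointers meet the white marks, and the flange (484–711 in the crop) is centred in the collar (442–757). Next is the clockwise turn.

Request:
jog_arm:
  travel:
    - [0, 0, 0]
    - [0, 0, 0]
    - [0, 0, 0]
    - [0, 0, 0]
    - [0, 0, 0]
    - [0, 0, 0]
    - [0, 0, 0]
    - [0, 0, 0]
    - [0, 0, 0]
    - [0, 0, 0]
  rotation:
    - [0, 0, -0.5]
    - [0, 0, -0.6]
    - [0, 0, -0.6]
    - [0, 0, -0.6]
    - [0, 0, -0.6]
    - [0, 0, -0.6]
    - [0, 0, -0.6]
    - [0, 0, -0.6]
    - [0, 0, -0.3]
    - [0, 0, 0]
  claw: [1, 1, 1, 1, 1, 1, 1, 1, 1, 1]

```text
clock: 10.95
ee_pos: [0.5151, -0.1411, 0.1481]
tcp_rot: [0.002, 0.22, 0.975, 0.0]
ft_force: [2.3, 3.6, 10.5]
opening: 0.0121
grasp_force: 62.3
```

Request:
jog_arm:
  travel:
    - [0, 0, 0]
    - [0, 0, 0]
    - [0, 0, 0]
    - [0, 0, 0]
    - [0, 0, 0]
  rotation:
    - [0, 0, -0.5]
    - [0, 0, -0.5]
    - [0, 0, -0.5]
    - [0, 0, 0]
    - [0, 0, 0]
  claw: [1, 1, 1, 1, 1]

```text
clock: 11.58
ee_pos: [0.5156, -0.1412, 0.1482]
tcp_rot: [0.003, 0.307, 0.952, 0.0]
ft_force: [3.3, 3.8, 10.1]
opening: 0.0119
grasp_force: 62.4
```

```bash
python3 w.py w6; python3 - <<'E'
import cv2
from h import *
s=bot.sense();print(s["ft_force"],s["ft_torque"])
a=eyes.get_image("scene")[165:250,230:310];b=cv2.imread("pics/w6.png")[120:320,220:420]
cv2.imwrite("pics/d.png",cv2.hconcat([cv2.resize(a,(400,425),interpolation=3),cv2.resize(b,(400,425))]))
E
```

```text
11.625 [ 0.5156 -0.1412  0.1482] yaw y 54.27680785578947 z [ 0.0059 -0.001  -1.    ] open 0.012305403181670128 62.44932234752923 cam [ 0.445  -0.0914  0.3163]
[ 3.89335661  5.03309656 10.35693936] [ 0.68575225 -0.59592407  0.22205108]
```

View pics/d.png

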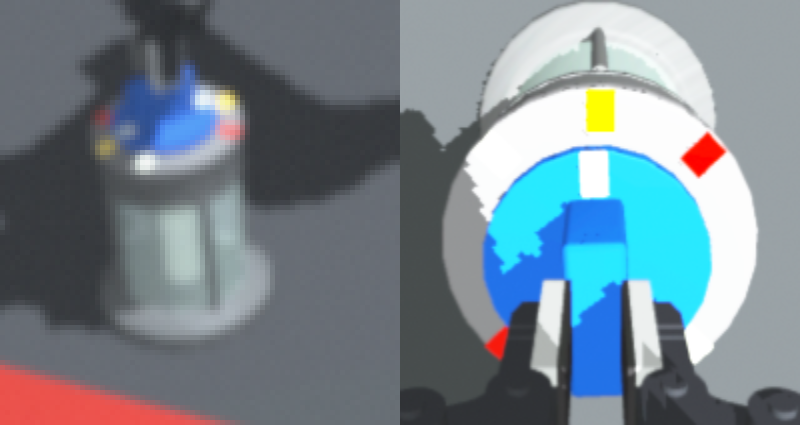

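The pointer meets the yellow mark to within about 2°, and the cap is seated, centred and gripped at 62 N.

```bash
python3 -c "
from cell import workorder;print(workorder.finish_job())"
```

```text
the job is handed in; nothing more can be done
None
```

I handed the job in at about 11.7 s with the blue cap seated on the lantern, turned 45° clockwise to the yellow mark (pointer within about 2°) and still gripped at 62 N; it was not turned on to the click, no other bench item was touched, and no verdict was shown.

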